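Set out a gluing batch from the dry box

ROBOT

A 6-joint arm with a two-finger parallel gripper is mounted at the origin on a cart in front of the work surface, level with it; the furniture and walls round the work are solid. World frame = base frame: x ahead of the robot, y to its left, z up, the work surface at z = 0. Lengths are in m, angles in rad, forces in N, time in s.
With the tool pointing down it reaches from about 0.325 to 0.775 m from the base axis. Payload 5.5 kg.
Tool frame: the origin (TCP) lies midway between the tips of the shut fingers; the grasp point (between the pads) lies 19 mm behind it; z points along the fingers, y is the line along which they close (so a half turn about z gives the same grasp; the last joint's range is limited). The gripper opens to 88 mm and grips with 3 to 60 N. Pads are 20 mm wide; open, the fingers measure 115 mm over their backs; the gripper's body (75 mm by 178 mm) begins 61 mm behind the grasp point.
Start: joints at [1.212, 0.091, 1.231, -0, 1.82, -0.057], TCP at [0.178, 0.573, 0.223] pointing down, gripper open.
Joint ranges: [-2.87, 2.87], [-0.86, 2.18], [0.17, 2.46], [-1.51, 4.65], [0.06, 2.69], [-2.65, 2.65]. Speed limits (rad/s): [2.57, 2.57, 3.01, 3.14, 3.14, 3.14].

INTERFACE

Orientations are given as a rotation vector (axis times angle).
In Python, from plant import manip, viewer gives the robot as it stands.
- The arm moves only by the tool play_rows, never from a script. Its argument "motion" is a list that holds one entry, the list of rows, each a list of 7 numbers: the shift along the tool's x, y, z in m, then the turn, a rotation vector about the tool's x, y, z in degrees, then the closure in counts, from 0 (fully open) to 255 (shut). A call has exactly 8 rows; each row is the pose to reach, as a shift and turn from the pose commanded when the call began, along the tool's axes at that moment; what a row does not reach only later rows make up. A row lasts 1/8 s, in which the tool goes at most 62.5 mm and 10.7 degrees, less where a joint would pass 70% of its speed; a pose out of reach is approached as far as the arm can. A call with a gripper value outside its range is refused whole. The fingers move at their own pace and stop on an object; "force" is the grip in N (left out, the last holds). Time passes only in rows, so rows that repeat a pose let the fingers close, or fill a call up. It gives the time, the measured TCP pose, the force, the opening and the grip force at its end, in the units of the state.
- manip.observe(): the state, without advancing time (a new reading comes with each control period).
- viewer.capture(name): name is "scene" or "top" or "wrist"; returns the picture (420x560x3 uint8, blue, green, red); there is no depth.
- viewer.camera_model(name): a dict with "fovy" (degrees; the focal length in pixels is half the picture's height over the tangent of half this angle, whatever the lens; pixels are square), "cx", "cy" (the principal point, pixels), "world_to_cam" (4x4, takes a point from world to camera coordinates). Camera axes: x right, y down, z forward; pixel columns grow to the right and rows downward; lengths in m; the calibration is good to about 2 mm. A picture is of the moment at which its call begins: read the wrist's pose just before it. camera_model takes no time and is no camera call; for the wrist camera it gives the pose at the moment of the call.
- manip.sign_off(): hands the job in; it is judged then, once.
The state is a dict: "time": time; "joints": joint angles; "dq": joint speeds; "effort": joint torques, N m; "tcp_pos": TCP position; "orientation": TCP orientation; "ft_force": force on the tool from outside, world axes, zero at the start; "wrist_torque": the same for the moment, N m; "finger_gap": opening from 0.0 (shut) to 1.0 (fully open); "gripper_force": force on a finger pad.
Only numpy, scipy, OpenCV 4.12 (cv2) and the standard library are available. Lean on these libraries where they do the work, as an engineer would, in place of code of your own. Each camera call takes 0.05 s, during which the arm holds its last target. There are 200 camera calls.

TASK

Lift the lid off the dry box by its knob and lay it flat on the bench, knob up, clear of the box; then stand all the handles from the box upright on the cork pads of the raised gluing rail, each centred on a pad of its own. Then lay the keeper bar across the rail's two U brackets so that nothing can be pushed off the front, and in the end have the lid seated on the box again to keep the desiccant dry. Leave the brush, the glue bottle and the height gauge where they are.

Things in the scene. Friction and masses are not known exactly. Their poses are not given: they have to be found in the camera images.
- dry_box: Fixed low plywood tray of the dry box, 118 (x) x 220 (y), floor 6 thick, outer walls 28 high; a thin liner, 102 x 204 outside and 96 x 198 inside, stands up to 36. Origin: centre of its underside, z up. A desiccant cassette, 92 x 16, 52 high, is fixed along the +y end. Box and rail stand one ahead right, the other ahead left of the robot, either way round, turned up to 7 degrees.
- lid: Loose deep plywood lid of the box, 0.34 kg, 118 (x) x 220 (y) x 53 high, open below, inside 108 x 210 x 44; dark turned knob on top. Origin: centre of its lower rim, z up. Closed, the rim rests on the outer walls round the liner (3 to spare all round): origin 28 above the box's, y axes parallel (either way round). Lift it straight up, the handles reach 39 into it. On the bench: origin at z = 0.
- lid_knob (a point): Middle of the lid's knob head, 78 above the lid's origin: a cylinder 32 in diameter from 69 to 87 above the origin, top at 92, on a slimmer neck down to the lid's top at 53.
- glue_rail: Fixed gluing rail: grey beam 46 wide (x), 228 long (y), top 50 above the bench, between two blue steel cheeks 8 thick at y = -118 and +118, each with an upward-open U bracket in front (-x) of the beam. Four cork pads on the beam. Origin on the bench under the beam's middle; overall x = -56 to +29, y = -125 to +125, 106 high. Turned up to 7 degrees.
- pad0 (a point): Top centre of cork pad 0 on the rail, a disc 44 in diameter, at y = -90 in the rail's frame, 53 above the bench.
- pad1 (a point): Top centre of cork pad 1 on the rail, a disc 44 in diameter, at y = -44 in the rail's frame, 53 above the bench.
- pad2 (a point): Top centre of cork pad 2 on the rail, a disc 44 in diameter, at y = 44 in the rail's frame, 53 above the bench.
- pad3 (a point): Top centre of cork pad 3 on the rail, a disc 44 in diameter, at y = 90 in the rail's frame, 53 above the bench.
- bracket_right (a point): Middle of the floor of the right U bracket (-y end), at x = -33, y = -118, z = 77 in the rail's frame. The slot is open upward, 20 wide along x and 20 deep with flared tips to z = 106; the keeper bar lies in it with 3 to spare on each side.
- bracket_left (a point): The same for the left U bracket, at x = -33, y = +118, z = 77 in the rail's frame.
- keeper_bar: Loose aluminium keeper bar with red ends, 14 x 276 (along its y) x 14, 0.14 kg. Origin: centre of its underside. Starts on the bench at the left, roughly along world x. Laid across the rail its origin is at x = -33, y = 0, z = 77 in the rail's frame, y along the rail's (either way round); the fingers fit round its middle, between the two inner pads.
- handle_a: Empty black resin brush handle, a turned barrel standing upright, glue bore up: 61 high, 37 to 40 across up to 45 above its foot, tapering to 28 at the top (grip it below 45); about 41 g. Origin at the centre of its foot, z up. 3 or 4 of the four handles are present in a run. At first it stands on the box's floor, 6 above the bench.
- handle_b: Another such handle. In the closed box the handles stand in four cells, about 46 apart along the box's x and 80 apart along its y; beside each there are about 29 or more free along the box's y and only 5 along x, so let the fingers close along the box's y axis, opened no wider than about 60 on entering.
- handle_c: Another such handle, same as handle_a.
- handle_d: Another such handle, same as handle_a.
- sample_brush: Bystander: finished shaving brush standing at the left, 68 x 64 x 122 high, origin at its foot. To be left alone.
- knot_glue: Bystander: glue bottle standing at the back, 54 in diameter, 161 high, origin at its foot. To be left alone.
- gauge: Bystander: small steel height gauge on a foot 34 x 50, 83 high, near the front edge of the bench; origin under its foot. To be left alone.
- clamp_jig: Bystander, fixed: toggle clamp on a wooden base 120 (x) x 170 (y) x 18, up to 150 high with its red grip. Origin at the centre of its underside. The bench's front edge is at x = 0.352, its right edge at y = -0.20; a tall wooden hopper stands on it beyond x = 0.62 for y above 0.14.

How it is judged:
On the way, in this order (a step that is already met when the one before it is completed fails the run):
1. the lid lies flat on the bench, knob up, clear of the box and let go (height (world z) of lid between -0.004 and 0.006 m and angle between lid's own z axis and vertical below 0.06 rad and horizontal distance between lid and dry_box above 0.1 m and linear speed of lid below 0.02 m/s and contact force between the fingers and lid below 0.05 N), for 0.2 s.
2. every handle present stands upright on a cork pad of the rail (z of handle_a in the frame of glue_rail between 0.049 and 0.058 m and angle between each of handle_a, handle_b, handle_c, handle_d's own z axis and vertical below 0.1 rad and (horizontal distance between handle_a and pad0 below 0.01 m or horizontal distance between handle_a and pad1 below 0.01 m or horizontal distance between handle_a and pad2 below 0.01 m or horizontal distance between handle_a and pad3 below 0.01 m) and z of handle_b in the frame of glue_rail between 0.049 and 0.058 m and (horizontal distance between handle_b and pad0 below 0.01 m or horizontal distance between handle_b and pad1 below 0.01 m or horizontal distance between handle_b and pad2 below 0.01 m or horizontal distance between handle_b and pad3 below 0.01 m) and z of handle_c in the frame of glue_rail between 0.049 and 0.058 m and (horizontal distance between handle_c and pad0 below 0.01 m or horizontal distance between handle_c and pad1 below 0.01 m or horizontal distance between handle_c and pad2 below 0.01 m or horizontal distance between handle_c and pad3 below 0.01 m) and z of handle_d in the frame of glue_rail between 0.049 and 0.058 m and (horizontal distance between handle_d and pad0 below 0.01 m or horizontal distance between handle_d and pad1 below 0.01 m or horizontal distance between handle_d and pad2 below 0.01 m or horizontal distance between handle_d and pad3 below 0.01 m) and contact force between the fingers and handle_a below 0.05 N and contact force between the fingers and handle_b below 0.05 N and contact force between the fingers and handle_c below 0.05 N and contact force between the fingers and handle_d below 0.05 N), for 0.2 s.
3. the keeper bar lies in both U brackets (z of keeper_bar in the frame of glue_rail between 0.073 and 0.081 m and x of keeper_bar in the frame of glue_rail between -0.042 and -0.024 m and y of keeper_bar in the frame of glue_rail between -0.014 and 0.014 m and angle between the y axis of keeper_bar and the y axis of glue_rail, either way round below 0.06 rad), for 0.2 s.
At the end, for the whole second after the job is handed in: Every handle stands upright (0.1 rad) within 10 mm of a cork pad's centre; the keeper bar lies down in both U brackets, within 14 mm of the rail's middle along it; the lid is seated on the box (within 7 mm and 0.07 rad, no more than 3.5 mm high); all at rest (all of step 3 and z of handle_a in the frame of glue_rail between 0.049 and 0.058 m and angle between each of handle_a, handle_b, handle_c, handle_d's own z axis and vertical below 0.1 rad and (horizontal distance between handle_a and pad0 below 0.01 m or horizontal distance between handle_a and pad1 below 0.01 m or horizontal distance between handle_a and pad2 below 0.01 m or horizontal distance between handle_a and pad3 below 0.01 m) and z of handle_b in the frame of glue_rail between 0.049 and 0.058 m and (horizontal distance between handle_b and pad0 below 0.01 m or horizontal distance between handle_b and pad1 below 0.01 m or horizontal distance between handle_b and pad2 below 0.01 m or horizontal distance between handle_b and pad3 below 0.01 m) and z of handle_c in the frame of glue_rail between 0.049 and 0.058 m and (horizontal distance between handle_c and pad0 below 0.01 m or horizontal distance between handle_c and pad1 below 0.01 m or horizontal distance between handle_c and pad2 below 0.01 m or horizontal distance between handle_c and pad3 below 0.01 m) and z of handle_d in the frame of glue_rail between 0.049 and 0.058 m and (horizontal distance between handle_d and pad0 below 0.01 m or horizontal distance between handle_d and pad1 below 0.01 m or horizontal distance between handle_d and pad2 below 0.01 m or horizontal distance between handle_d and pad3 below 0.01 m) and z of lid in the frame of dry_box between 0.024 and 0.0315 m and angle between lid's own z axis and vertical below 0.04 rad and horizontal distance between lid and dry_box below 0.007 m and angle between the y axis of lid and the y axis of dry_box, either way round below 0.07 rad and linear speed of each of handle_a, handle_b, handle_c, handle_d, lid, keeper_bar below 0.02 m/s); the robot touches nothing.
It fails at once if the brush is moved by more than 3 cm (distance of sample_brush from where it was at the start of the episode above 0.03 m).
It fails at once if the glue bottle is moved by more than 3 cm (distance of knot_glue from where it was at the start of the episode above 0.03 m).
It fails at once if the height gauge is moved by more than 3 cm (distance of gauge from where it was at the start of the episode above 0.03 m).
Of handle_a, handle_b, handle_c, handle_d only 3 to 4 are there at a start; the rules pass over those that are not, and their reading is None.
At some moment in a run one of lid, keeper_bar may be knocked a few centimetres aside while the robot is not near it.
It also fails if it takes over 200 s, if anything falls off the work surface, if the arm or the gripper's body presses on something with over 40 N, if the wrist force passes 120 N, or if a joint passes its speed limit or range.

## Working session

There is one attempt and no reset: what is moved stays moved. The work goes in short steps, Python scripts to look and compute and a tool call to move; the robot and the scene stay as the last step left them, time stands still between calls to the robot, and variables do not carry over. Pictures are saved under pics/ and viewed, at most 14 in all, crops included, and the job is handed in when it is done.

Besides the shell and the picture viewer there is one more tool, called after ">>>" as name(argument=value, ...), one argument or row to a line, values as JSON. play_rows: Moves the arm, as the interface text tells. Its arguments: {"type":"object","properties":{"motion":{"type":"array","items":{"type":"array","items":{"type":"array","items":{"type":"number"}}}},"force":{"type":"number"}},"required":["motion"]}

```bash
ls; mkdir -p pics
python3 - <<'E'
from plant import manip, viewer
import cv2
for n in ["scene","top"]:
    cv2.imwrite(f"pics/{n}0.png",viewer.capture(n)); print(n,viewer.camera_model(n))
print(manip.observe())
E
```

```text
pics
scene {'fovy': 50.810939825229894, 'cx': 274.0814902253703, 'cy': 208.2442932953909, 'world_to_cam': array([[ 0.81394704, -0.58073499,  0.01539789, -0.33080862],
       [-0.32092167, -0.4715755 , -0.82135609,  0.3332682 ],
       [ 0.48425148,  0.66359884, -0.57020792,  1.05329961],
       [ 0.        ,  0.        ,  0.        ,  1.        ]])}
top {'fovy': 48.45536965268616, 'cx': 276.5225981080503, 'cy': 211.54007574773965, 'world_to_cam': array([[ 0.00627351, -0.99997602,  0.00293394,  0.18645083],
       [-0.98885647, -0.0066401 , -0.1487239 ,  0.58708928],
       [ 0.14873982, -0.00196822, -0.98887441,  1.27656095],
       [ 0.        ,  0.        ,  0.        ,  1.        ]])}
{'time': 0.1, 'joints': array([ 1.21227740e+00,  9.17728657e-02,  1.23174476e+00,  8.49753413e-06,
        1.81979833e+00, -5.67608654e-02]), 'dq': array([ 0.00052593, -0.00314044, -0.00044859, -0.00147715,  0.00130654,
        0.00131227]), 'effort': array([ 1.72690212e-03, -4.47856307e+01, -4.07571065e+01,  7.00068846e-02,
        2.84233672e-02, -9.79944889e-05]), 'tcp_pos': array([0.17826156, 0.57263369, 0.22163805]), 'orientation': array([-4.72146092e-01, -3.10554227e+00,  2.64584045e-03]), 'ft_force': array([-1.14398706,  0.11635876, -0.06731267]), 'wrist_torque': array([ 0.01555703,  0.03736276, -0.01632076]), 'gripper_force': 0.0, 'finger_gap': 1.0001813923366802}
```

View pics/top0.png

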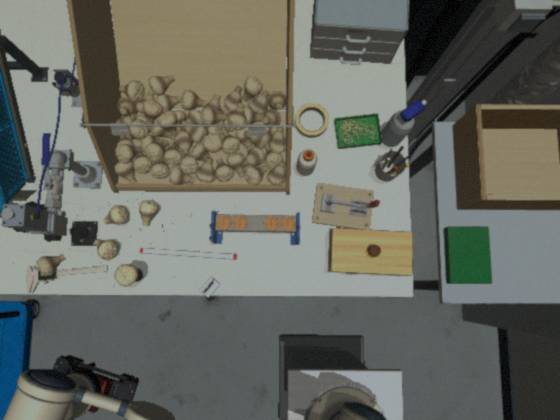

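View pics/scene0.png

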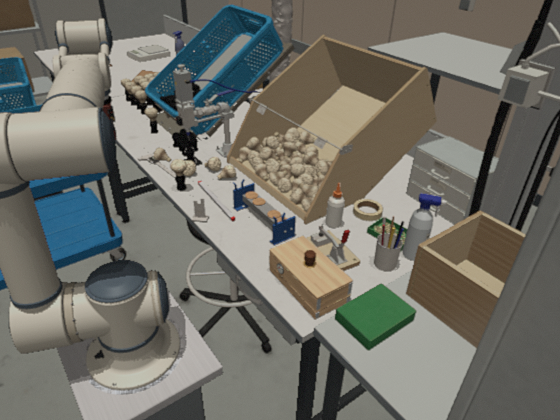

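```bash
cat > h.py <<'E'
import numpy as np, cv2
from plant import manip, viewer
from scipy.spatial.transform import Rotation as R
def ray(n,u,v,z,cm=None):
    c=cm or viewer.camera_model(n); f=210/np.tan(np.radians(c["fovy"]/2)); T=c["world_to_cam"]
    Ri=T[:3,:3].T; o=-Ri@T[:3,3]; d=Ri@np.array([(u-c["cx"])/f,(v-c["cy"])/f,1]); return o+d*(z-o[2])/d[2]
def proj(n,P,cm=None):
    c=cm or viewer.camera_model(n); f=210/np.tan(np.radians(c["fovy"]/2)); T=c["world_to_cam"]
    p=np.atleast_2d(P)@T[:3,:3].T+T[:3,3]; return p[:,:2]/p[:,2:]*f+[c["cx"],c["cy"]]
def rel(P,yaw,s=None):
    """shift (mm, tool axes) and turn deg about tool z to reach TCP P pointing down, with finger axis at world yaw (deg)"""
    s=s or manip.observe(); Rt=R.from_rotvec(s["orientation"]); y=Rt.as_matrix()[:,1]
    cur=np.degrees(np.arctan2(y[1],y[0])); d=(yaw-cur+90)%180-90
    return np.round(Rt.inv().apply(np.array(P)-s["tcp_pos"])*1000,1), "turn z %.1f"%(-d), "cur yaw %.1f"%cur, s["joints"].round(2)
E
python3 - <<'E'
from h import *
im=cv2.imread("pics/top0.png")
cv2.imwrite("pics/topc.png",cv2.resize(im[160:310,80:420],None,fx=2.35,fy=2.35,interpolation=cv2.INTER_CUBIC)[:,:800])
for k,(u,v,z) in dict(knob=(373,251,.115),lidTL=(332,229,.081),lidTR=(413,231,.081),lidBL=(329,273,.081),lidBR=(413,276,.081),railL=(213,213,.1),railR=(298,213,.1),barL=(141,250,.014),barR=(236,257,.014),gauge=(209,290,.0),hopR=(292,190,0.0),glue=(307,165,.08),clampBL=(313,222,.018),clampTL=(319,184,.018),brush=(127,272,.1)).items(): print(k,ray("top",u,v,z)[:2].round(3))
E
```

```text
knob [ 0.471 -0.065]
lidTL [0.533 0.038]
lidTR [ 0.529 -0.183]
lidBL [0.414 0.048]
lidBR [ 0.407 -0.178]
railL [0.572 0.362]
railR [0.574 0.132]
barL [0.477 0.576]
barR [0.459 0.305]
gauge [0.365 0.381]
hopR [0.657 0.145]
glue [0.712 0.106]
clampBL [0.56  0.085]
clampTL [0.672 0.067]
brush [0.413 0.586]
```

View pics/topc.png

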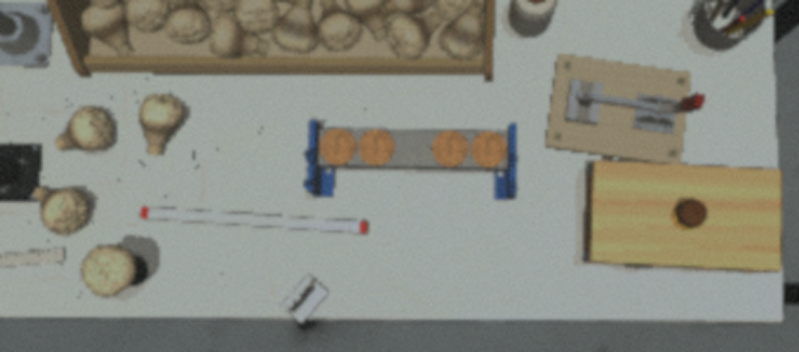

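Run:
```python
from h import *
im=cv2.imread("pics/scene0.png")
cv2.imwrite("pics/scenec.png",cv2.resize(im[120:320,190:390],None,fx=3,fy=3,interpolation=cv2.INTER_CUBIC))
f=lambda u,v,z: ray("top",80+u/2.35,160+v/2.35,z)[:2].round(4)
pads=[f(337,147,.053),f(376,147,.053),f(450,148,.053),f(489,149,.053)]; print("pads",pads)
print("knob",f(691,212,.120), "lid corners",[f(*p,.081) for p in [(592,163),(783,167),(781,270),(588,265)]])
print("bar",f(144,212,.014),f(365,227,.014), "gauge",f(305,300,0.),f(325,290,0.),f(288,318,0))
for z in (0,.1,.2): print("hop",z,f(492,78,z),f(80,74,z))
```

```text
pads [array([0.5523, 0.3387]), array([0.5526, 0.2923]), array([0.552 , 0.2042]), array([0.5511, 0.1577])]
knob [ 0.4732 -0.0669] lid corners [array([0.532 , 0.0386]), array([ 0.5288, -0.1835]), array([ 0.41  , -0.1768]), array([0.4143, 0.0446])]
bar [0.4761 0.5756] [0.4596 0.3069] gauge [0.3716 0.3791] [0.3837 0.3552] [0.35   0.3991]
hop 0 [0.6473 0.1528] [0.6488 0.6681]
hop 0.1 [0.6281 0.1557] [0.6296 0.6329]
hop 0.2 [0.609  0.1587] [0.6104 0.5977]
```

View pics/scenec.png

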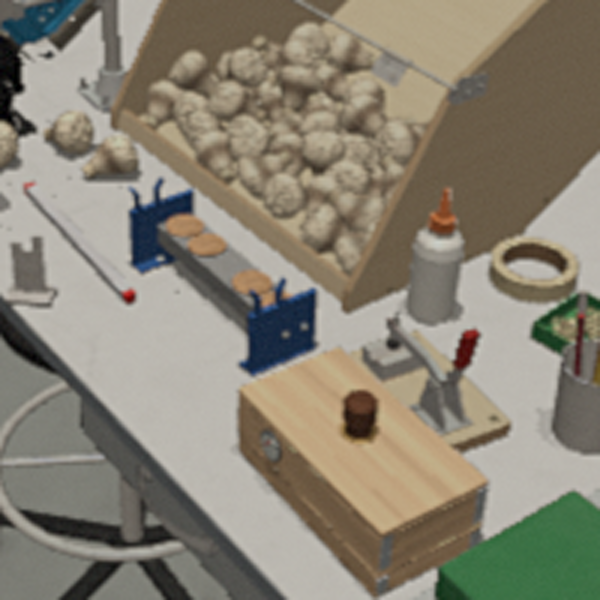

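Run:
```python
from h import *
print(rel([.45,-.067,.32],89)); print(R.from_rotvec(manip.observe()["orientation"]).as_matrix().round(3)); print(viewer.camera_model("wrist"))
```

```text
(array([-449.5, -530.1,  -97.5]), 'turn z -16.3', 'cur yaw 72.7', array([ 1.21,  0.09,  1.23,  0.  ,  1.82, -0.06]))
[[-0.955  0.297 -0.001]
 [ 0.297  0.955 -0.002]
 [ 0.    -0.002 -1.   ]]
{'fovy': 71.59475456912577, 'cx': 280.8299344484602, 'cy': 210.96152160690437, 'world_to_cam': array([[ 0.29646481,  0.95504171, -0.00198561, -0.60013058],
       [ 0.92443082, -0.28643914,  0.2517544 , -0.03200784],
       [ 0.23986719, -0.07647188, -0.96778912,  0.38927408],
       [ 0.        ,  0.        ,  0.        ,  1.        ]])}
```

>>> play_rows(
  motion=[
    [[-0.45,-0.53,-0.0975,0,0,-16.3,0],[-0.45,-0.53,-0.0975,0,0,-16.3,0],[-0.45,-0.53,-0.0975,0,0,-16.3,0],[-0.45,-0.53,-0.0975,0,0,-16.3,0],[-0.45,-0.53,-0.0975,0,0,-16.3,0],[-0.45,-0.53,-0.0975,0,0,-16.3,0],[-0.45,-0.53,-0.0975,0,0,-16.3,0],[-0.45,-0.53,-0.0975,0,0,-16.3,0]],
  ],
  force=20,
)

```text
time: 1.1
tcp_pos: [0.3723, 0.1153, 0.2921]
orientation: [0.027, 3.141, 0.0]
ft_force: [0.4, 1.7, -0.5]
finger_gap: 1.0
gripper_force: 0.0
```

Run:
```python
from h import *
s=manip.observe();print(s["time"],s["tcp_pos"],s["orientation"]);print(rel([.45,-.067,.32],89))
```

```text
1.1 [0.37234987 0.11534983 0.29211397] [2.66753709e-02 3.14123997e+00 1.95836107e-04]
(array([ -80.7, -181. ,  -27.9]), 'turn z 0.0', 'cur yaw 89.0', array([ 0.21, -0.44,  1.58,  0.  ,  2.01, -1.34]))
```

>>> play_rows(
  motion=[
    [[-0.08,-0.181,-0.028,0,0,0,0],[-0.08,-0.181,-0.028,0,0,0,0],[-0.08,-0.181,-0.028,0,0,0,0],[-0.08,-0.181,-0.028,0,0,0,0],[-0.08,-0.181,-0.028,0,0,0,0],[-0.08,-0.181,-0.028,0,0,0,0],[-0.08,-0.181,-0.028,0,0,0,0],[-0.08,-0.181,-0.028,0,0,0,0]],
  ],
)

```text
time: 2.1
tcp_pos: [0.4488, -0.0641, 0.3203]
orientation: [0.024, 3.141, -0.0]
ft_force: [0.7, -0.1, 0.4]
finger_gap: 0.997
gripper_force: 0.0
```

Run:
```python
from h import *
cm=viewer.camera_model("wrist"); cv2.imwrite("pics/w1.png",viewer.capture("wrist")); np.save("w1.npy",cm,allow_pickle=True)
print(rel([.4725,-.068,.32],89));
```

```text
(array([-23.7,  -3.3,   0.3]), 'turn z 0.1', 'cur yaw 89.1', array([-0.22, -0.26,  1.38,  0.  ,  2.01, -1.77]))
```

View pics/w1.png

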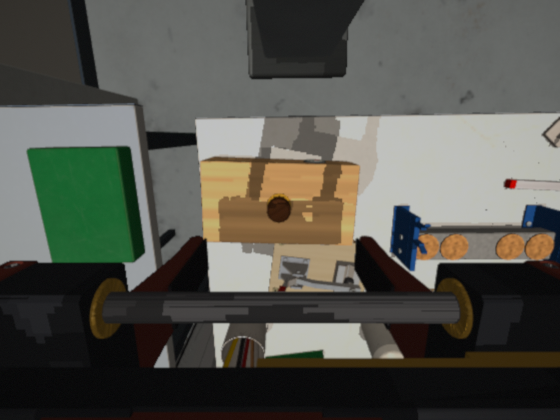

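Run:
```python
from h import *
c=np.load("w1.npy",allow_pickle=True).item()
print("knob",ray("",279,209,.120,c), [ray("",u,v,.081,c).round(4) for u,v in [(203,161),(358,164),(205,240),(355,243)]])
print("pads",[ray("",u,v,.053,c).round(4) for u,v in [(428,247),(454,247),(511,246),(538,246)]])
```

```text
knob [ 0.47322013 -0.06641739  0.12      ] [array([ 0.4141, -0.1693,  0.081 ]), array([0.4213, 0.0421, 0.081 ]), array([ 0.5283, -0.1758,  0.081 ]), array([0.5361, 0.0437, 0.081 ])]
pads [array([0.5553, 0.1663, 0.053 ]), array([0.5559, 0.2072, 0.053 ]), array([0.5555, 0.2965, 0.053 ]), array([0.5561, 0.3389, 0.053 ])]
```

>>> play_rows(
  motion=[
    [[-0.0245,-0.002,0.05,0,0,0,0],[-0.0245,-0.002,0.11,0,0,0,0],[-0.0245,-0.002,0.17,0,0,0,0],[-0.0245,-0.002,0.215,0,0,0,0],[-0.0245,-0.002,0.233,0,0,0,0],[-0.0245,-0.002,0.233,0,0,0,0],[-0.0245,-0.002,0.233,0,0,0,255],[-0.0245,-0.002,0.233,0,0,0,255]],
  ],
  force=30,
)

```text
time: 3.15
tcp_pos: [0.4747, -0.0678, 0.0894]
orientation: [0.027, 3.138, -0.001]
ft_force: [-0.4, -0.7, -0.1]
finger_gap: 0.811
gripper_force: 0.0
```

>>> play_rows(
  motion=[
    [[0,0,0,0,0,0,255],[0,0,0,0,0,0,255],[0,0,0,0,0,0,255],[0,0,0,0,0,0,255],[0,0,-0.015,0,0,0,255],[0,0,-0.03,0,0,0,255],[0,0,-0.05,0,0,0,255],[0,0,-0.07,0,0,0,255]],
  ],
)

```text
time: 4.15
tcp_pos: [0.4736, -0.0676, 0.159]
orientation: [0.027, 3.141, -0.0]
ft_force: [-0.4, 0.8, -4.2]
finger_gap: 0.351
gripper_force: 30.0
```

Run:
```python
from h import *
s=manip.observe();print(s)
print(rel([.42,.172,.16],90));
```

```text
{'time': 4.15, 'joints': array([-2.12817199e-01, -2.43550608e-01,  1.66107693e+00, -3.44879696e-06,
        1.72312920e+00, -1.76635283e+00]), 'dq': array([-0.00044002, -0.01730424, -0.27364287, -0.00055768,  0.28454514,
        0.00169623]), 'effort': array([ 1.41898051e-02, -3.19558775e+01, -4.18073273e+01, -2.65569391e-02,
       -2.68583922e-01,  2.05299466e-04]), 'tcp_pos': array([ 0.47363627, -0.06756425,  0.15896242]), 'orientation': array([ 2.71056182e-02,  3.14055870e+00, -3.03642308e-04]), 'ft_force': array([-0.36928917,  0.83358422, -4.18905355]), 'wrist_torque': array([ 0.00475142, -0.01391683,  0.08065876]), 'gripper_force': 29.999292305437848, 'finger_gap': 0.3508665605938905}
(array([ 57.8, 238.6,  -1.1]), 'turn z -1.0', 'cur yaw 89.0', array([-0.21, -0.24,  1.66, -0.  ,  1.72, -1.77]))
```

>>> play_rows(
  motion=[
    [[0.045,0.02,0,0,0,0,255],[0.0535,0.08,0,0,0,-1,255],[0.0535,0.14,0,0,0,-1,255],[0.0535,0.2,0,0,0,-1,255],[0.0535,0.239,0,0,0,-1,255],[0.0535,0.239,0.02,0,0,-1,255],[0.0535,0.239,0.06,0,0,-1,255],[0.0535,0.239,0.083,0,0,-1,255]],
  ],
)

```text
time: 5.15
tcp_pos: [0.4233, 0.1712, 0.0719]
orientation: [-0.0, -3.139, 0.002]
ft_force: [-0.5, -0.1, -4.0]
finger_gap: 0.351
gripper_force: 30.0
```

>>> play_rows(
  motion=[
    [[0,0,0.0065,0,0,0,255],[0,0,0.013,0,0,0,255],[0,0,0.013,0,0,0,255],[0,0,0.013,0,0,0,100],[0,0,0.013,0,0,0,0],[0,0,0.013,0,0,0,0],[0,0,0.013,0,0,0,0],[0,0,0.005,0,0,0,0]],
  ],
)

```text
time: 6.15
tcp_pos: [0.4237, 0.1722, 0.0688]
orientation: [0.0, -3.14, 0.001]
ft_force: [0.7, 0.1, -0.1]
finger_gap: 0.881
gripper_force: 0.0
```

Run:
```python
from h import *
s=manip.observe();print(s["tcp_pos"]);print(rel([.455,-.067,.26],89));
```

```text
[0.42369143 0.17222754 0.06877732]
(array([ -31. , -239.3, -191.2]), 'turn z 1.0', 'cur yaw 90.0', array([ 0.31, -0.28,  1.85, -0.  ,  1.57, -1.26]))
```

>>> play_rows(
  motion=[
    [[0,0,-0.05,0,0,0,0],[0,0,-0.11,0,0,0,0],[-0.005,-0.05,-0.15,0,0,0,0],[-0.01,-0.11,-0.19,0,0,0,0],[-0.02,-0.17,-0.22,0,0,0,0],[-0.03,-0.22,-0.23,0,0,1,0],[-0.03,-0.24,-0.23,0,0,1,0],[-0.03,-0.24,-0.23,0,0,1,0]],
  ],
)

```text
time: 7.15
tcp_pos: [0.4541, -0.0692, 0.2996]
orientation: [0.033, 3.141, -0.0]
ft_force: [-1.2, 1.1, 0.1]
finger_gap: 0.999
gripper_force: 0.0
```

Run:
```python
from h import *
cm=viewer.camera_model("wrist"); im=viewer.capture("wrist"); np.save("w2.npy",cm,allow_pickle=True)
print(manip.observe()["tcp_pos"],manip.observe()["time"])
cv2.imwrite("pics/w2.png",cv2.resize(im[100:300,160:460],None,fx=2.6,fy=2.6,interpolation=cv2.INTER_CUBIC))
```

```text
[ 0.45408167 -0.0679715   0.29937633] 7.2
```

View pics/w2.png

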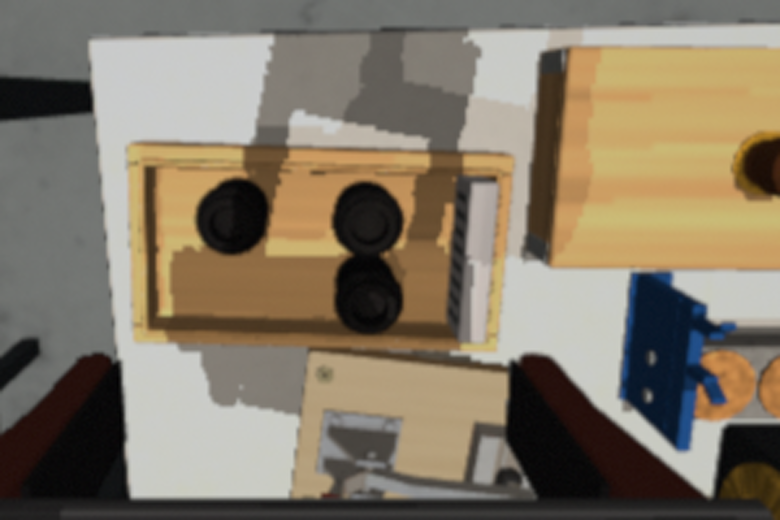

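Run:
```python
from h import *
im=viewer.capture("wrist")[160:240,210:350]
g=np.clip((im.astype(float)*1.0)*4,0,255).astype(np.uint8)
cv2.imwrite("pics/w3.png",cv2.resize(g,None,fx=5.6,fy=5.6,interpolation=cv2.INTER_CUBIC))
```

```text
(no output)
```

View pics/w3.png

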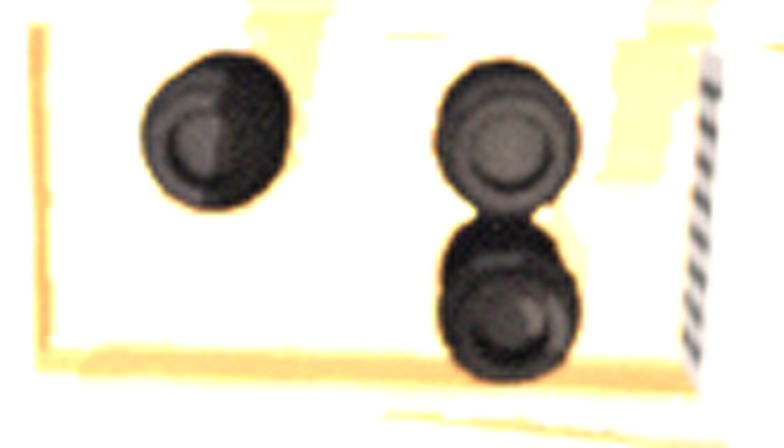

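Run:
```python
from h import *
c=np.load("w2.npy",allow_pickle=True).item()
f=lambda u,v,z: ray("",210+u/5.6,160+v/5.6,z,c)[:2].round(4)
g=lambda u,v,z: ray("",160+u/2.6,100+v/2.6,z,c)[:2].round(4)
for p in [(208,145),(510,148),(503,316)]: print(f(*p,.065))
print([g(*p,.028) for p in [(128,145),(513,155),(497,350),(133,340)]])
print("lidknob",g(790,168,.09))
print(rel([.455,-.067,.2],88))
```

```text
[ 0.4535 -0.1151]
[ 0.4557 -0.0409]
[ 0.4986 -0.0428]
[array([ 0.414, -0.173]), array([0.4239, 0.0443]), array([0.5403, 0.04  ]), array([ 0.5296, -0.1794])]
lidknob [0.4275 0.1634]
(array([-0.9,  0.2, 99.2]), 'turn z 1.0', 'cur yaw 89.0', array([-0.22, -0.25,  1.42,  0.  ,  1.98, -1.77]))
```

>>> play_rows(
  motion=[
    [[-0.0005,0.027,0.05,0,0,1.3,85],[-0.0005,0.027,0.11,0,0,1.3,85],[-0.0005,0.027,0.17,0,0,1.3,85],[-0.0005,0.027,0.21,0,0,1.3,85],[-0.0005,0.027,0.235,0,0,1.3,85],[-0.0005,0.027,0.26,0,0,1.3,85],[-0.0005,0.027,0.282,0,0,1.3,85],[-0.0005,0.027,0.282,0,0,1.3,85]],
  ],
  force=15,
)

```text
time: 8.25
tcp_pos: [0.4536, -0.0391, 0.0153]
orientation: [-0.059, -3.137, -0.001]
ft_force: [0.3, 0.6, 1.0]
finger_gap: 0.669
gripper_force: 0.0
```

>>> play_rows(
  motion=[
    [[0,0,0,0,0,0,255],[0,0,0,0,0,0,255],[0,0,0,0,0,0,255],[0,0,-0.01,0,0,0,255],[0,0,-0.05,0,0,0,255],[0,0,-0.11,0,0,0,255],[0,0,-0.16,0,0,0,255],[0,0,-0.19,0,0,0,255]],
  ],
)

```text
time: 9.25
tcp_pos: [0.4556, -0.0409, 0.2111]
orientation: [0.063, 3.137, -0.001]
ft_force: [0.1, -0.4, -1.1]
finger_gap: 0.427
gripper_force: 15.0
```

Run:
```python
from h import *
s=manip.observe();print(s["tcp_pos"]);print(rel([.49,.248,.30],90));
```

```text
[ 0.45562974 -0.04090395  0.21109731]
(array([-23.1, 290. , -89. ]), 'turn z -2.3', 'cur yaw 87.7', array([-0.16, -0.3 ,  1.62, -0.  ,  1.82, -1.69]))
```

>>> play_rows(
  motion=[
    [[-0.005,0.05,-0.03,0,0,0,255],[-0.01,0.11,-0.05,0,0,0,255],[-0.015,0.17,-0.07,0,0,-2.3,255],[-0.02,0.23,-0.09,0,0,-2.3,255],[-0.023,0.29,-0.09,0,0,-2.3,255],[-0.023,0.29,-0.09,0,0,-2.3,255],[-0.023,0.29,-0.09,0,0,-2.3,255],[-0.023,0.29,-0.09,0,0,-2.3,255]],
  ],
)

```text
time: 10.25
tcp_pos: [0.4898, 0.2469, 0.2976]
orientation: [0.003, 3.141, -0.0]
ft_force: [0.0, -0.3, -0.8]
finger_gap: 0.433
gripper_force: 15.0
```

Run:
```python
from h import *
cm=viewer.camera_model("wrist"); im=viewer.capture("wrist"); np.save("w4.npy",cm,allow_pickle=True)
s=manip.observe(); print(s["tcp_pos"],s["time"]);print(rel([.552,.292,.18],0))
cv2.imwrite("pics/w4.png",cv2.resize(im[90:300,130:430],None,fx=2.6,fy=2.6,interpolation=cv2.INTER_CUBIC))
```

```text
[0.48986187 0.24681627 0.2976366 ] 10.3
(array([-62. ,  45.3, 117.7]), 'turn z 89.9', 'cur yaw 89.9', array([ 0.4 , -0.02,  1.21, -0.  ,  1.95, -1.16]))
```

View pics/w4.png

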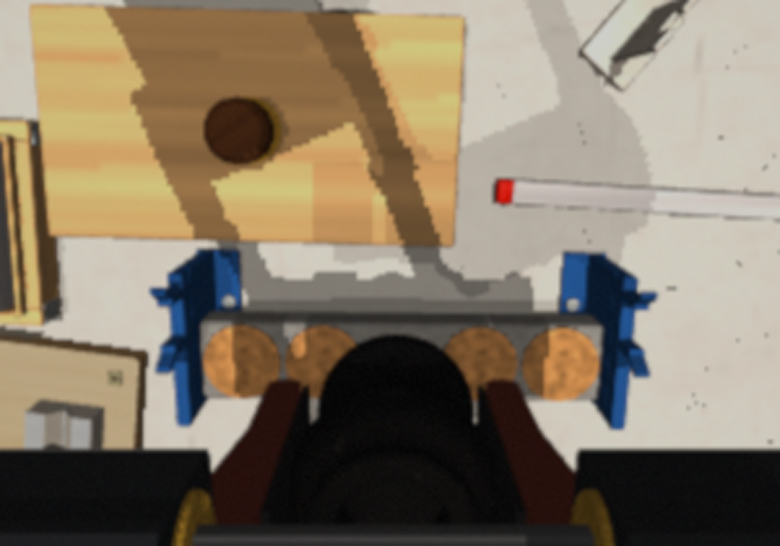

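Run:
```python
from h import *
c=np.load("w4.npy",allow_pickle=True).item()
f=lambda u,v,z: ray("",130+u/2.6,90+v/2.6,z,c)[:2].round(4)
print([f(*p,.053) for p in [(241,361),(324,361),(480,361),(562,362)]])
print("lid",[f(*p,.053) for p in [(30,5),(465,15),(453,245),(48,235)]],"knob",f(239,130,.092))
print("bar end",f(504,191,.014))
```

```text
[array([0.5555, 0.1619]), array([0.5555, 0.2087]), array([0.5556, 0.2967]), array([0.5562, 0.343 ])]
lid [array([0.3679, 0.0657]), array([0.3728, 0.284 ]), array([0.4895, 0.2802]), array([0.4839, 0.0613])] knob [0.4283 0.1751]
bar end [0.4642 0.3125]
```

>>> play_rows(
  motion=[
    [[-0.03,0.02,0,0,0,10.6,255],[-0.063,0.045,0,0,0,21.2,255],[-0.063,0.045,0.02,0,0,31.8,255],[-0.063,0.045,0.05,0,0,42.4,255],[-0.063,0.045,0.08,0,0,53,255],[-0.063,0.045,0.11,0,0,63.6,255],[-0.063,0.045,0.135,0,0,74.2,255],[-0.063,0.045,0.1376,0,0,84.8,255]],
  ],
)

```text
time: 11.3
tcp_pos: [0.552, 0.2912, 0.1568]
orientation: [-2.127, -2.31, 0.006]
ft_force: [-0.4, 0.2, 0.4]
finger_gap: 0.431
gripper_force: 15.0
```

>>> play_rows(
  motion=[
    [[0,0,0,0,0,0,255],[0,0,0.03,0,0,0,255],[0,0,0.06,0,0,0,255],[0,0,0.08,0,0,0,255],[0,0,0.09,0,0,0,255],[0,0,0.0935,0,0,0,255],[0,0,0.0935,0,0,0,255],[0,0,0.0935,0,0,0,255]],
  ],
)

```text
time: 12.3
tcp_pos: [0.5532, 0.2935, 0.0672]
orientation: [2.117, 2.32, 0.003]
ft_force: [0.5, -0.3, -0.3]
finger_gap: 0.428
gripper_force: 15.0
```

Run:
```python
from h import *
s=manip.observe();print(s["tcp_pos"],s["ft_force"]);print(rel([.553,.292,.0645],0));
```

```text
[0.55321267 0.29345979 0.06715305] [ 0.52745064 -0.31270675 -0.3323687 ]
(array([-1.4, -0.3,  2.7]), 'turn z 5.2', 'cur yaw 5.2', array([ 0.43,  0.18,  1.41, -0.  ,  1.55,  0.34]))
```

>>> play_rows(
  motion=[
    [[-0.001,0,0.0015,0,0,0,255],[-0.001,0,0.003,0,0,0,255],[-0.001,0,0.003,0,0,0,100],[-0.001,0,0.003,0,0,0,50],[-0.001,0,0.003,0,0,0,50],[-0.001,0,-0.03,0,0,0,50],[-0.001,0,-0.09,0,0,0,50],[-0.001,0,-0.15,0,0,0,50]],
  ],
)

```text
time: 13.3
tcp_pos: [0.5524, 0.292, 0.2169]
orientation: [-2.118, -2.32, 0.002]
ft_force: [0.3, 0.9, 0.4]
finger_gap: 0.806
gripper_force: 0.0
```

Run:
```python
from h import *
s=manip.observe();print(s["tcp_pos"],s["ft_force"],s["finger_gap"]);print(rel([.4,.22,.33],60)); print(rel([.455,-.1151,.22],87.7))
```

```text
[0.55238314 0.29200224 0.21687278] [0.29173685 0.86225034 0.38504294] 0.8064007799334756
(array([ -57.9, -158.4, -112.9]), 'turn z -54.8', 'cur yaw 5.2', array([ 0.43,  0.16,  1.17, -0.  ,  1.82,  0.34]))
(array([-396.6, -133.9,   -2.7]), 'turn z -82.5', 'cur yaw 5.2', array([ 0.43,  0.16,  1.17, -0.  ,  1.82,  0.34]))
```

>>> play_rows(
  motion=[
    [[-0.05,-0.017,-0.003,0,0,-10.6,85],[-0.105,-0.035,-0.003,0,0,-21.2,85],[-0.165,-0.055,-0.003,0,0,-31.8,85],[-0.22,-0.074,-0.003,0,0,-42.4,85],[-0.28,-0.095,-0.003,0,0,-53,85],[-0.335,-0.113,-0.003,0,0,-63.6,85],[-0.39,-0.132,-0.003,0,0,-74.2,85],[-0.3965,-0.134,-0.003,0,0,-82.5,85]],
  ],
)

```text
time: 14.3
tcp_pos: [0.4545, -0.1171, 0.219]
orientation: [0.126, 3.139, -0.001]
ft_force: [-0.3, -0.0, 0.2]
finger_gap: 0.668
gripper_force: 0.0
```

Run:
```python
from h import *
print(rel([.453,-.1151,.017],87.7))
```

```text
(array([  1.6,   2. , 202. ]), 'turn z -2.3', 'cur yaw 85.4', array([-0.32, -0.26,  1.57, -0.  ,  1.83, -1.81]))
```

>>> play_rows(
  motion=[
    [[0.001,0.001,0.04,0,0,0,85],[0.001,0.001,0.1,0,0,0,85],[0.001,0.001,0.135,0,0,0,85],[0.001,0.001,0.16,0,0,0,85],[0.001,0.001,0.182,0,0,0,85],[0.001,0.001,0.202,0,0,0,85],[0.001,0.001,0.202,0,0,0,255],[0.001,0.001,0.202,0,0,0,255]],
  ],
)

```text
time: 15.3
tcp_pos: [0.4548, -0.1139, 0.0178]
orientation: [0.132, 3.138, -0.0]
ft_force: [0.7, 1.0, 1.0]
finger_gap: 0.482
gripper_force: 0.1
```

Run:
```python
from h import *
s=manip.observe();print(s["tcp_pos"],s["finger_gap"])
```

```text
[ 0.45480996 -0.11386332  0.01783817] 0.48236290265790405
```

>>> play_rows(
  motion=[
    [[0,0,0,0,0,0,255],[0,0,0,0,0,0,255],[0,0,-0.01,0,0,0,255],[0,0,-0.05,0,0,0,255],[0,0,-0.11,0,0,0,255],[0,0,-0.17,0,0,0,255],[0,0,-0.23,0,0,0,255],[0,0,-0.28,0,0,0,255]],
  ],
)

```text
time: 16.3
tcp_pos: [0.4542, -0.1136, 0.3006]
orientation: [0.132, 3.136, -0.001]
ft_force: [-0.1, -0.5, -0.4]
finger_gap: 0.433
gripper_force: 15.0
```

Run:
```python
from h import *
s=manip.observe();print(s["tcp_pos"],s["finger_gap"]);print(rel([.47,.248,.30],90));
```

```text
[ 0.45416836 -0.11363545  0.30056527] 0.4327849164008887
(array([1.450e+01, 3.617e+02, 3.000e-01]), 'turn z -4.8', 'cur yaw 85.2', array([-0.32, -0.23,  1.4 ,  0.  ,  1.97, -1.8 ]))
```

>>> play_rows(
  motion=[
    [[0.002,0.06,0,0,0,0,255],[0.005,0.12,0,0,0,0,255],[0.007,0.18,0,0,0,-4.8,255],[0.01,0.24,0,0,0,-4.8,255],[0.012,0.3,0,0,0,-4.8,255],[0.0145,0.36,0,0,0,-4.8,255],[0.0145,0.362,0,0,0,-4.8,255],[0.0145,0.362,0,0,0,-4.8,255]],
  ],
)

```text
time: 17.3
tcp_pos: [0.4702, 0.2482, 0.2973]
orientation: [-0.001, 3.141, -0.001]
ft_force: [-0.6, 0.1, -0.4]
finger_gap: 0.432
gripper_force: 15.0
```

Run:
```python
from h import *
cm=viewer.camera_model("wrist"); im=viewer.capture("wrist"); np.save("w5.npy",cm,allow_pickle=True)
s=manip.observe(); print(s["tcp_pos"],s["time"]);print(rel([.553,.159,.16],0))
im=im[190:290,150:410]
cv2.imwrite("pics/w5.png",cv2.resize(np.clip(im.astype(float)*1.8,0,255).astype(np.uint8),None,fx=3,fy=3,interpolation=cv2.INTER_CUBIC))
```

```text
[0.4703381  0.24747769 0.29753055] 17.35
(array([-82.6, -88.4, 137.6]), 'turn z 90.0', 'cur yaw 90.0', array([ 0.42, -0.07,  1.25, -0.  ,  1.95, -1.15]))
```

View pics/w5.png

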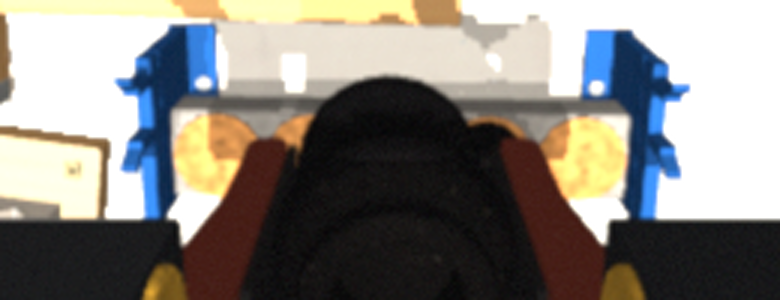

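>>> play_rows(
  motion=[
    [[-0.03,-0.03,0,0,0,10.6,255],[-0.06,-0.06,0,0,0,21.2,255],[-0.083,-0.09,0.02,0,0,31.8,255],[-0.083,-0.09,0.05,0,0,42.4,255],[-0.083,-0.09,0.08,0,0,53,255],[-0.083,-0.09,0.11,0,0,63.6,255],[-0.083,-0.09,0.135,0,0,74.2,255],[-0.083,-0.09,0.1376,0,0,84.8,255]],
  ],
)

```text
time: 18.35
tcp_pos: [0.5523, 0.1559, 0.1572]
orientation: [-2.128, -2.309, 0.005]
ft_force: [0.2, 0.1, 0.1]
finger_gap: 0.439
gripper_force: 15.0
```

>>> play_rows(
  motion=[
    [[0,0,0,0,0,0,255],[0,0,0.03,0,0,0,255],[0,0,0.06,0,0,0,255],[0,0,0.08,0,0,0,255],[0,0,0.088,0,0,0,255],[0,0,0.091,0,0,0,255],[0,0,0.0935,0,0,0,255],[0,0,0.0935,0,0,0,255]],
  ],
)

```text
time: 19.35
tcp_pos: [0.5536, 0.1583, 0.0665]
orientation: [2.118, 2.32, 0.001]
ft_force: [1.2, -0.4, 0.3]
finger_gap: 0.437
gripper_force: 15.0
```

Run:
```python
from h import *
s=manip.observe();print(s["tcp_pos"],s["ft_force"]);print(rel([.553,.157,.064],0));
```

```text
[0.55362795 0.1582945  0.06654994] [ 1.18472625 -0.44362843  0.34080362]
(array([-1.2, -0.7,  2.5]), 'turn z 5.2', 'cur yaw 5.2', array([ 0.22,  0.05,  1.55, -0.  ,  1.54,  0.13]))
```

>>> play_rows(
  motion=[
    [[-0.001,0,0.0015,0,0,0,255],[-0.001,0,0.003,0,0,0,255],[-0.001,0,0.003,0,0,0,100],[-0.001,0,0.003,0,0,0,50],[-0.001,0,0.003,0,0,0,50],[-0.001,0,-0.03,0,0,0,50],[-0.001,0,-0.09,0,0,0,50],[-0.001,0,-0.15,0,0,0,50]],
  ],
)

```text
time: 20.35
tcp_pos: [0.553, 0.1571, 0.2169]
orientation: [-2.118, -2.319, 0.002]
ft_force: [0.1, 0.3, 0.1]
finger_gap: 0.804
gripper_force: 0.0
```

Run:
```python
from h import *
s=manip.observe();print(s["tcp_pos"],s["ft_force"],s["finger_gap"]); print(rel([.498,-.042,.217],87.7))
```

```text
[0.55295266 0.15711708 0.21687562] [0.07830187 0.32416619 0.13936718] 0.8038689839562588
(array([-193.3,  -72.8,    0. ]), 'turn z -82.5', 'cur yaw 5.2', array([ 0.22,  0.02,  1.31, -0.  ,  1.81,  0.13]))
```

>>> play_rows(
  motion=[
    [[-0.025,-0.01,0,0,0,-10.6,85],[-0.05,-0.02,0,0,0,-21.2,85],[-0.075,-0.03,0,0,0,-31.8,85],[-0.1,-0.04,0,0,0,-42.4,85],[-0.13,-0.05,0,0,0,-53,85],[-0.16,-0.06,0,0,0,-63.6,85],[-0.1935,-0.073,0,0,0,-74.2,85],[-0.1935,-0.073,0,0,0,-82.5,85]],
  ],
)

```text
time: 21.35
tcp_pos: [0.4977, -0.0441, 0.2159]
orientation: [-0.06, -3.141, 0.001]
ft_force: [0.6, -0.0, -0.2]
finger_gap: 0.667
gripper_force: 0.0
```

Run:
```python
from h import *
cm=viewer.camera_model("wrist"); im=viewer.capture("wrist")
s=manip.observe();print(s["tcp_pos"],rel([.498,-.042,.017],87.7))
```

```text
[ 0.49791951 -0.0432917   0.21581678] (array([ -0. ,   1.3, 198.8]), 'turn z 0.5', 'cur yaw 88.2', array([-0.15, -0.18,  1.51, -0.  ,  1.82, -1.69]))
```

>>> play_rows(
  motion=[
    [[0,0.001,0.04,0,0,0.5,85],[0,0.001,0.1,0,0,0.5,85],[0,0.001,0.135,0,0,0.5,85],[0,0.001,0.16,0,0,0.5,85],[0,0.001,0.182,0,0,0.5,85],[0,0.001,0.199,0,0,0.5,85],[0,0.001,0.199,0,0,0.5,255],[0,0.001,0.199,0,0,0.5,255]],
  ],
)

```text
time: 22.4
tcp_pos: [0.4988, -0.0411, 0.0178]
orientation: [0.077, 3.139, -0.0]
ft_force: [-0.4, -1.1, 0.3]
finger_gap: 0.477
gripper_force: 0.0
```

>>> play_rows(
  motion=[
    [[0,0,0,0,0,0,255],[0,0,0,0,0,0,255],[0,0,-0.01,0,0,0,255],[0,0,-0.05,0,0,0,255],[0,0,-0.1,0,0,0,255],[0,0,-0.15,0,0,0,255],[0,0,-0.2,0,0,0,255],[0,0,-0.2,0,0,0,255]],
  ],
)

```text
time: 23.4
tcp_pos: [0.4998, -0.0414, 0.2229]
orientation: [0.077, 3.131, -0.002]
ft_force: [-0.1, 0.7, -0.8]
finger_gap: 0.439
gripper_force: 15.0
```

Run:
```python
from h import *
s=manip.observe();print(s["tcp_pos"],s["finger_gap"]);print(rel([.553,.338,.217],0));
```

```text
[ 0.49984114 -0.04139405  0.22294517] 0.439012786086655
(array([-34.4, 381.6,   5.9]), 'turn z 87.2', 'cur yaw 87.2', array([-0.15, -0.18,  1.5 , -0.  ,  1.82, -1.67]))
```

>>> play_rows(
  motion=[
    [[-0.005,0.05,0,0,0,10.5,255],[-0.01,0.11,0,0,0,21,255],[-0.015,0.17,0,0,0,31.5,255],[-0.02,0.23,0,0,0,42,255],[-0.025,0.29,0,0,0,52.5,255],[-0.03,0.34,0,0,0,63,255],[-0.0345,0.381,0,0,0,73.5,255],[-0.0345,0.381,0,0,0,84,255]],
  ],
)

```text
time: 24.4
tcp_pos: [0.5503, 0.3406, 0.2139]
orientation: [-2.12, -2.316, 0.006]
ft_force: [0.3, -0.6, -0.1]
finger_gap: 0.438
gripper_force: 15.0
```

>>> play_rows(
  motion=[
    [[0,0,0,0,0,0,255],[0,0,0.03,0,0,0,255],[0,0,0.06,0,0,0,255],[0,0,0.09,0,0,0,255],[0,0,0.115,0,0,0,255],[0,0,0.13,0,0,0,255],[0,0,0.14,0,0,0,255],[0,0,0.14,0,0,0,255]],
  ],
)

```text
time: 25.4
tcp_pos: [0.5512, 0.3374, 0.0766]
orientation: [-2.117, -2.321, 0.001]
ft_force: [-0.4, -0.4, -0.3]
finger_gap: 0.437
gripper_force: 15.0
```

Run:
```python
from h import *
s=manip.observe();print(s["tcp_pos"],s["ft_force"]);print(rel([.553,.338,.064],0));
```

```text
[0.55124029 0.33744438 0.07657572] [-0.38852873 -0.40911206 -0.34919873]
(array([ 0.4,  1.8, 12.6]), 'turn z 5.2', 'cur yaw 5.2', array([ 0.5 ,  0.23,  1.33, -0.  ,  1.58,  0.41]))
```

Lower 12 mm, release, then rise and back off to a viewing pose.

>>> play_rows(
  motion=[
    [[0,0.0015,0.006,0,0,0,255],[0,0.0015,0.0125,0,0,0,255],[0,0.0015,0.0125,0,0,0,255],[0,0.0015,0.0125,0,0,0,100],[0,0.0015,0.0125,0,0,0,50],[0,0.0015,0.0125,0,0,0,50],[0,0.0015,-0.04,0,0,0,50],[0,0.0015,-0.1,0,0,0,50]],
  ],
)

```text
time: 26.4
tcp_pos: [0.552, 0.3374, 0.1763]
orientation: [-2.117, -2.319, 0.006]
ft_force: [0.8, -0.2, 0.4]
finger_gap: 0.803
gripper_force: 0.0
```

Run:
```python
from h import *
s=manip.observe();print(s["tcp_pos"],s["ft_force"]);print(rel([.48,.30,.32],0));
```

```text
[0.55200028 0.33744727 0.17633625] [ 0.84783051 -0.21510853  0.36404062]
(array([ -31. ,  -75.6, -143.4]), 'turn z 5.2', 'cur yaw 5.2', array([0.5 , 0.22, 1.17, 0.  , 1.75, 0.41]))
```

>>> play_rows(
  motion=[
    [[-0.0,-0.0,-0.06,0,0,0,50],[-0.05,-0.01,-0.1,0,0,0,50],[-0.1,-0.02,-0.14,0,0,3,50],[-0.15,-0.05,-0.18,0,0,5,50],[-0.17,-0.05,-0.18,0,0,5,50],[-0.17,-0.05,-0.18,0,0,5,50],[-0.17,-0.05,-0.18,0,0,5,50],[-0.17,-0.05,-0.18,0,0,5,50]],
  ],
)

```text
time: 27.4
tcp_pos: [0.5185, 0.165, 0.3556]
orientation: [-2.215, -2.226, 0.003]
ft_force: [-0.2, 0.1, -0.2]
finger_gap: 0.801
gripper_force: 0.0
```

Run:
```python
from h import *
cm=viewer.camera_model("wrist"); im=viewer.capture("wrist"); np.save("w6.npy",cm,allow_pickle=True)
s=manip.observe(); print(s["tcp_pos"],s["time"])
cv2.imwrite("pics/w6.png",cv2.resize(np.clip(im[0:300,130:530].astype(float)*1.3,0,255).astype(np.uint8),None,fx=2,fy=2,interpolation=cv2.INTER_CUBIC))
cv2.imwrite("pics/top6.png",viewer.capture("top"))
```

```text
[0.51848102 0.16497057 0.35564409] 27.45
```

View pics/w6.png

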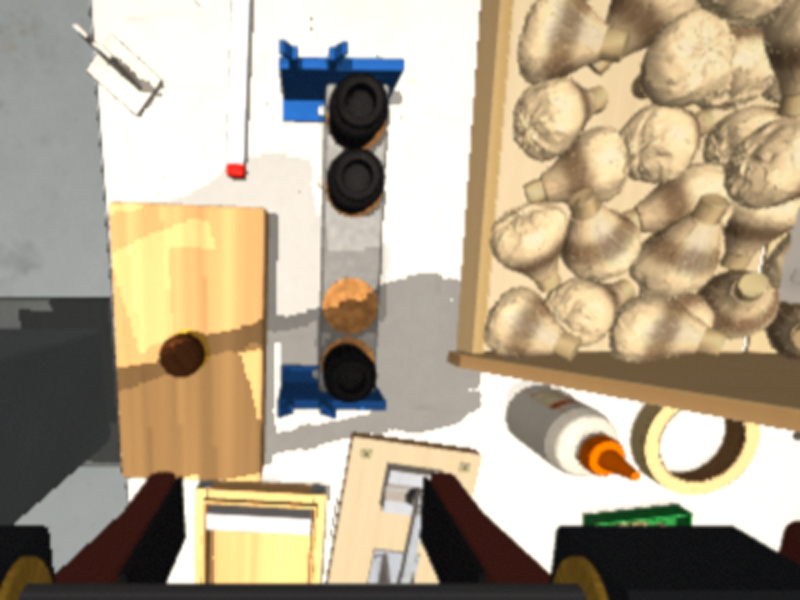

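Run:
```python
from h import *
c=np.load("w6.npy",allow_pickle=True).item()
f=lambda u,v,z: ray("",130+u/2,v/2,z,c)[:2].round(4)
print("handles",[f(*p,.112) for p in [(361,98),(355,179),(350,374)]],"pad",f(349,305,.053))
print("cheek outer edges", f(341,66,.08), f(330,405,.053))
print("beam edges", f(323,250,.05),f(380,250,.05),f(320,290,.05),f(378,290,.05),f(326,130,.05))
print("lid top corners",[f(*p,.053) for p in [(110,204),(266,207),(264,472),(122,472)]],"knob",f(182,354,.092),"bar",f(236,170,.014),f(241,2,.014))
c=viewer.camera_model("top"); im=cv2.imread("pics/top6.png")
cv2.imwrite("pics/top6c.png",cv2.resize(im[195:305,120:420],None,fx=2.6,fy=2.6,interpolation=cv2.INTER_CUBIC))
```

```text
handles [array([0.5556, 0.339 ]), array([0.5532, 0.2915]), array([0.5534, 0.1635])] pad [0.556  0.2079]
cheek outer edges [0.5444 0.3665] [0.5426 0.1275]
beam edges [0.5352 0.2492] [0.5791 0.2495] [0.5333 0.2191] [0.5787 0.2194] [0.5361 0.3337]
lid top corners [array([0.3746, 0.2813]), array([0.4917, 0.2799]), array([0.488 , 0.0692]), array([0.3683, 0.0685])] knob [0.4315 0.1741] bar [0.4656 0.3116] [0.472 0.429]
```

View pics/top6c.png

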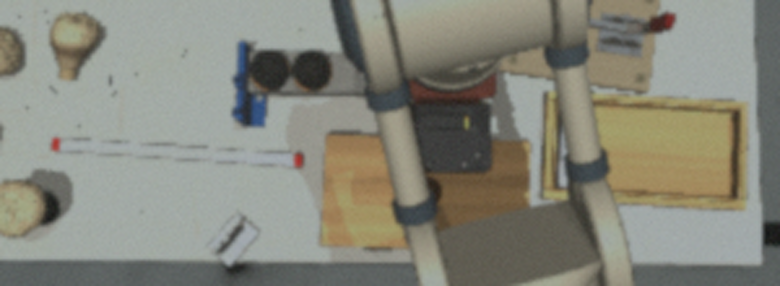

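Run:
```python
from h import *
f=lambda u,v,z: ray("top",120+u/2.6,195+v/2.6,z)[:2].round(4)
for z in (.098,.113): print(f(270,70,z),f(311,70,z))
print("bar",f(56,144,.014),f(299,160,.014))
im=cv2.imread("pics/top6.png")
s=manip.observe();print(s["tcp_pos"]); print(rel([.455,.441,.2],-4),rel([.468,.441,.05],-4))
```

```text
[0.5484 0.3325] [0.5487 0.2899]
[0.5465 0.3308] [0.5467 0.2887]
bar [0.4756 0.5749] [0.4598 0.3078]
[0.51848624 0.16489333 0.35578793]
(array([276.5, -61.8, 155.8]), 'turn z 4.3', 'cur yaw 0.3', array([0.25, 0.01, 1.07, 0.  , 2.06, 0.24])) (array([276.5, -48.6, 305.8]), 'turn z 4.3', 'cur yaw 0.3', array([0.25, 0.01, 1.07, 0.  , 2.06, 0.24]))
```

Run:
```python
import cv2,numpy as np
im=cv2.imread("pics/w6.png")
t=np.hstack([im[70:220,305:405],im[270:420,305:405]])
cv2.imwrite("pics/z6.png",cv2.resize(np.clip(t.astype(float)*1.3,0,255).astype(np.uint8),None,fx=4,fy=4,interpolation=cv2.INTER_CUBIC))
```

```text
(no output)
```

View pics/z6.png

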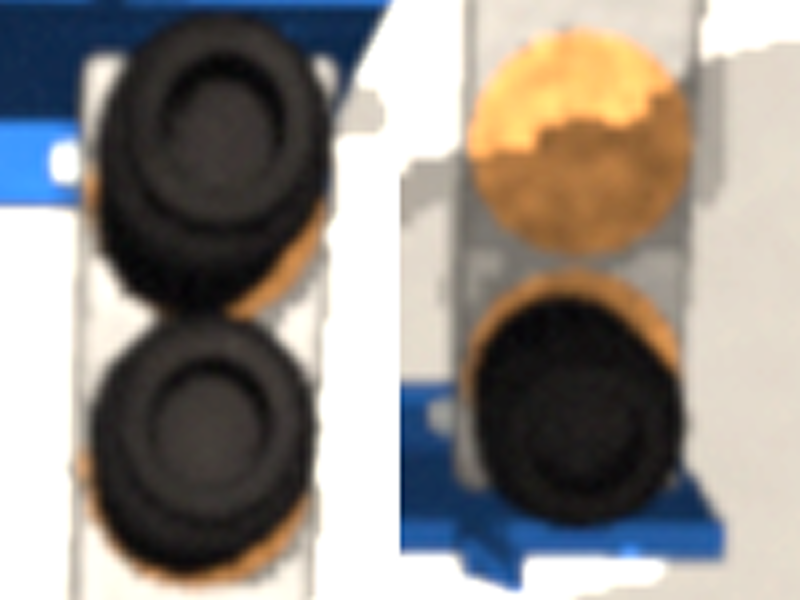

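>>> play_rows(
  motion=[
    [[0.06,-0.01,0,0,0,0,50],[0.12,-0.02,0.02,0,0,1,50],[0.18,-0.03,0.05,0,0,2,50],[0.235,-0.04,0.08,0,0,3.6,50],[0.2785,-0.0455,0.12,0,0,3.6,50],[0.2785,-0.0455,0.17,0,0,3.6,50],[0.2785,-0.0455,0.22,0,0,3.6,50],[0.2785,-0.0455,0.22,0,0,3.6,50]],
  ],
)

```text
time: 28.5
tcp_pos: [0.4693, 0.4411, 0.1303]
orientation: [-2.284, -2.156, 0.018]
ft_force: [0.3, 0.8, 0.1]
finger_gap: 0.805
gripper_force: 0.0
```

Run:
```python
from h import *
s=manip.observe();print(s["tcp_pos"],rel([.471,.443,.005],-3.3))
print(ray("",130+315/2,26,.1,np.load("w6.npy",allow_pickle=True).item()),ray("",130+311/2,201,.1,np.load("w6.npy",allow_pickle=True).item()))
cm=viewer.camera_model("top"); im=viewer.capture("top")
hsv=cv2.cvtColor(im,cv2.COLOR_BGR2HSV); m=((hsv[...,0]<8)|(hsv[...,0]>172))&(hsv[...,1]>150)&(hsv[...,2]>80)
n,l,st,ce=cv2.connectedComponentsWithStats(m.astype(np.uint8)); print(ce[1:].round(1)[st[1:,4]>4])
```

```text
[0.46925521 0.44111146 0.13033439] (array([  3. ,   2.7, 125.3]), 'turn z -0.0', 'cur yaw -3.3', array([0.7 , 0.22, 1.25, 0.  , 1.68, 0.76]))
[0.52659088 0.36829547 0.1       ] [0.52628739 0.14043873 0.1       ]
[[376.5 203. ]
 [234.4 256.8]]
```

>>> play_rows(
  motion=[
    [[0.002,0.0015,0.04,0,0,0,50],[0.002,0.0015,0.08,0,0,0,50],[0.002,0.0015,0.105,0,0,0,50],[0.002,0.0015,0.12,0,0,0,50],[0.002,0.0015,0.126,0,0,0,50],[0.002,0.0015,0.126,0,0,0,50],[0.002,0.0015,0.126,0,0,0,50],[0.002,0.0015,0.126,0,0,0,50]],
  ],
  force=30,
)

```text
time: 29.55
tcp_pos: [0.474, 0.4446, 0.012]
orientation: [2.286, 2.155, 0.002]
ft_force: [-0.7, -1.0, 0.1]
finger_gap: 0.806
gripper_force: 0.0
```

Run:
```python
from h import *
s=manip.observe();print(s["tcp_pos"],s["ft_force"],rel([.471,.443,.005],-3.3))
```

```text
[0.47400736 0.44461771 0.01196863] [-0.73906344 -0.95504752  0.07370158] (array([-1.8, -2.9,  7. ]), 'turn z -0.1', 'cur yaw -3.4', array([ 0.7 ,  0.28,  1.39, -0.  ,  1.47,  0.76]))
```

>>> play_rows(
  motion=[
    [[-0.001,-0.002,0.004,0,0,0,50],[-0.001,-0.002,0.007,0,0,0,50],[-0.001,-0.002,0.007,0,0,0,255],[-0.001,-0.002,0.007,0,0,0,255],[-0.001,-0.002,0.007,0,0,0,255],[-0.001,-0.002,0.007,0,0,0,255],[-0.001,-0.002,0.007,0,0,0,255],[-0.001,-0.002,0.007,0,0,0,255]],
  ],
)

```text
time: 30.55
tcp_pos: [0.4715, 0.4434, 0.0039]
orientation: [-2.286, -2.155, 0.0]
ft_force: [-0.9, 0.1, 0.8]
finger_gap: 0.162
gripper_force: 0.5
```

Run:
```python
from h import *
s=manip.observe();print(s["tcp_pos"],s["ft_force"],s["finger_gap"],rel([.471,.443,.2],-3.3))
```

```text
[0.47149946 0.44342194 0.00391333] [-0.9102356   0.06638485  0.7525616 ] 0.16183822510166698 (array([  -0.4,   -0.5, -196.1]), 'turn z -0.1', 'cur yaw -3.4', array([0.7 , 0.28, 1.41, 0.  , 1.45, 0.76]))
```

>>> play_rows(
  motion=[
    [[0,0,-0.005,0,0,0,255],[0,0,-0.04,0,0,0,255],[0,0,-0.09,0,0,0,255],[0,0,-0.14,0,0,0,255],[0,0,-0.19,0,0,0,255],[0,0,-0.2,0,0,0,255],[0,0,-0.2,0,0,0,255],[0,0,-0.2,0,0,0,255]],
  ],
)

```text
time: 31.55
tcp_pos: [0.4709, 0.4428, 0.2006]
orientation: [-2.286, -2.155, 0.007]
ft_force: [0.6, -0.8, -2.4]
finger_gap: 0.156
gripper_force: 30.0
```

Run:
```python
from h import *
s=manip.observe();print(s["tcp_pos"],s["ft_force"],s["wrist_torque"],s["finger_gap"],rel([.5235,.249,.2],-.5))
```

```text
[0.47087579 0.44284281 0.2006206 ] [ 0.59188027 -0.82983301 -2.36582881] [-0.07114044  0.06264537  0.06135766] 0.1562421039414693 (array([-190.4,   64. ,    1. ]), 'turn z -2.9', 'cur yaw -3.4', array([ 0.7 ,  0.22,  1.13, -0.  ,  1.8 ,  0.76]))
```

>>> play_rows(
  motion=[
    [[-0.05,0.016,0,0,0,0,255],[-0.1,0.034,0,0,0,-1,255],[-0.15,0.05,0,0,0,-2,255],[-0.19,0.064,0.01,0,0,-2.9,255],[-0.19,0.064,0.03,0,0,-2.9,255],[-0.19,0.064,0.06,0,0,-2.9,255],[-0.19,0.064,0.06,0,0,-2.9,255],[-0.19,0.064,0.06,0,0,-2.9,255]],
  ],
)

```text
time: 32.55
tcp_pos: [0.5238, 0.2506, 0.1437]
orientation: [-2.23, -2.213, 0.001]
ft_force: [1.0, -0.1, -0.0]
finger_gap: 0.16
gripper_force: 30.0
```

Run:
```python
from h import *
cm=viewer.camera_model("wrist"); im=viewer.capture("wrist"); np.save("w7.npy",cm,allow_pickle=True)
s=manip.observe();print(s["tcp_pos"],s["time"],rel([.5235,.249,.11],-.5))
cv2.imwrite("pics/w7.png",cv2.resize(np.clip(im[0:300,130:430].astype(float)*1.3,0,255).astype(np.uint8),None,fx=2,fy=2,interpolation=cv2.INTER_CUBIC))
cv2.imwrite("pics/top7.png",viewer.capture("top")); cv2.imwrite("pics/scene7.png",viewer.capture("scene"))
```

```text
[0.52422469 0.25067509 0.14456715] 32.6 (array([-1.7, -0.7, 34.6]), 'turn z 0.1', 'cur yaw -0.4', array([0.39, 0.04, 1.42, 0.  , 1.68, 0.4 ]))
```

View pics/w7.png

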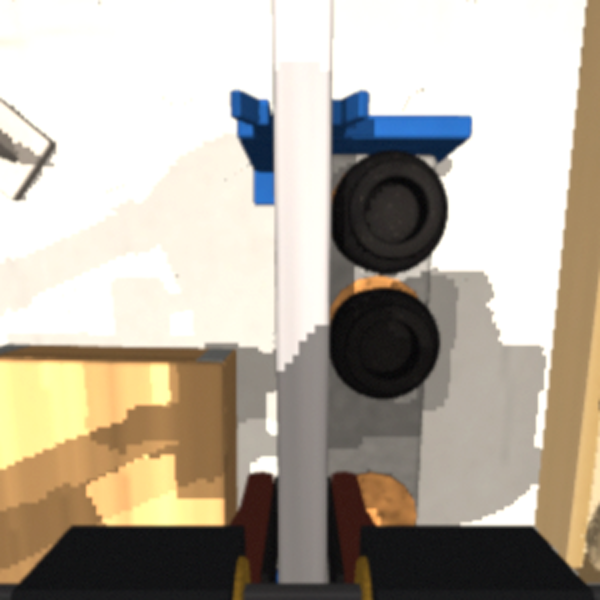

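>>> play_rows(
  motion=[
    [[-0.0015,-0.0007,0.01,0,0,0,255],[-0.0015,-0.0007,0.02,0,0,0,255],[-0.0015,-0.0007,0.028,0,0,0,255],[-0.0015,-0.0007,0.036,0,0,0,255],[-0.0015,-0.0007,0.042,0,0,0,255],[-0.0015,-0.0007,0.048,0,0,0,255],[-0.0015,-0.0007,0.053,0,0,0,255],[-0.0015,-0.0007,0.053,0,0,0,255]],
  ],
)

```text
time: 33.7
tcp_pos: [0.5233, 0.2483, 0.0904]
orientation: [-2.231, -2.212, 0.001]
ft_force: [0.2, 0.1, -0.6]
finger_gap: 0.157
gripper_force: 30.0
```

Run:
```python
from h import *
s=manip.observe();print(s["tcp_pos"],s["ft_force"],s["wrist_torque"],rel([.5235,.249,.0815],-.5))
```

```text
[0.52326933 0.24834987 0.09036319] [ 0.18479502  0.08756064 -0.57142158] [-0.04138066  0.04223087 -0.03045484] (array([0.7, 0.2, 8.9]), 'turn z 0.0', 'cur yaw -0.5', array([ 0.38,  0.05,  1.51, -0.  ,  1.58,  0.39]))
```

>>> play_rows(
  motion=[
    [[0,0,0.004,0,0,0,255],[0,0,0.0075,0,0,0,255],[0,0,0.0085,0,0,0,255],[0,0,0.0085,0,0,0,255],[0,0,0.0085,0,0,0,200],[0,0,0.0085,0,0,0,170],[0,0,0.0085,0,0,0,140],[0,0,0.0085,0,0,0,140]],
  ],
)

```text
time: 34.7
tcp_pos: [0.5235, 0.2485, 0.0825]
orientation: [2.231, 2.212, 0.0]
ft_force: [-1.1, -0.7, -0.1]
finger_gap: 0.448
gripper_force: 0.0
```

Run:
```python
from h import *
s=manip.observe();print(s["tcp_pos"],s["ft_force"],s["finger_gap"],rel([.4237,.172,.22],-.5),rel([.4237,.172,.22],90))
```

```text
[0.5235347  0.24845511 0.0825061 ] [-1.05444735 -0.70592398 -0.06169326] 0.4476820179436372 (array([ -77.3,  -99.1, -137.5]), 'turn z 0.0', 'cur yaw -0.5', array([ 0.38,  0.05,  1.52, -0.  ,  1.57,  0.39])) (array([ -77.3,  -99.1, -137.5]), 'turn z 89.5', 'cur yaw -0.5', array([ 0.38,  0.05,  1.52, -0.  ,  1.57,  0.39]))
```

>>> play_rows(
  motion=[
    [[0,0,-0.03,0,0,0,140],[0,0,-0.09,0,0,0,100],[0,0,-0.15,0,0,0,50],[-0.03,0,-0.2,0,0,0,50],[-0.06,-0.003,-0.25,0,0,-0.8,50],[-0.0835,-0.005,-0.273,0,0,-0.8,50],[-0.0835,-0.005,-0.273,0,0,-0.8,50],[-0.0835,-0.005,-0.273,0,0,-0.8,50]],
  ],
)

```text
time: 35.7
tcp_pos: [0.5178, 0.1655, 0.3538]
orientation: [-2.214, -2.227, 0.002]
ft_force: [-0.5, -0.1, 0.6]
finger_gap: 0.802
gripper_force: 0.0
```

Run:
```python
from h import *
cm=viewer.camera_model("wrist"); im=viewer.capture("wrist"); np.save("w8.npy",cm,allow_pickle=True)
s=manip.observe(); print(s["tcp_pos"],s["time"],rel([.4237,.1722,.2],90))
b=cv2.resize(np.clip(im[0:300,130:530].astype(float)*1.3,0,255).astype(np.uint8),None,fx=2,fy=2,interpolation=cv2.INTER_CUBIC)
cv2.imwrite("pics/w8.png",b)
```

```text
[0.51762846 0.16567144 0.35327364] 35.75 (array([  7.2, -93.4, 153.6]), 'turn z -89.7', 'cur yaw 0.3', array([0.25, 0.01, 1.08, 0.  , 2.06, 0.24]))
```

View pics/w8.png

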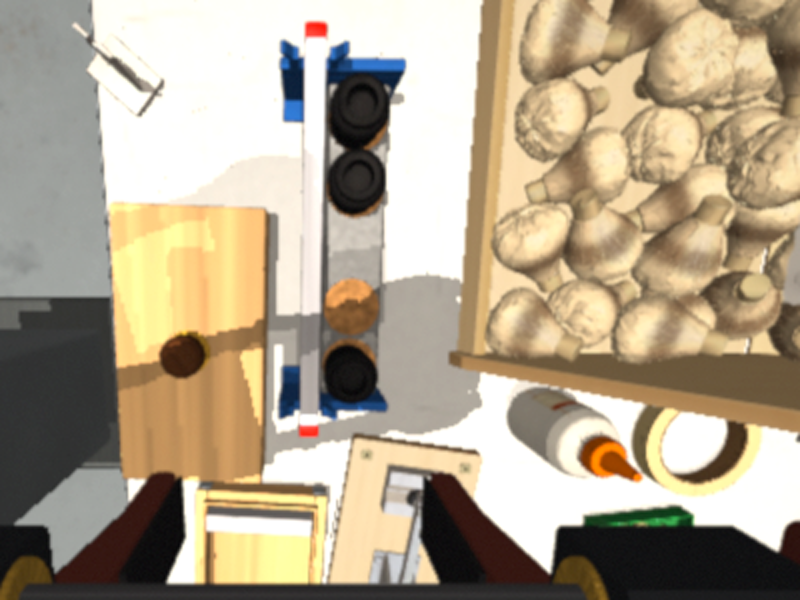

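Run:
```python
from h import *
c=np.load("w8.npy",allow_pickle=True).item()
f=lambda u,v,z: ray("",130+u/2,v/2,z,c)[:2].round(4)
a,b=f(316,22,.088),f(309,437,.088); print(a,b,(a+b)/2,"pad1",f(350,306,.053),"cheeks",f(341,66,.08), f(330,405,.053), "knob",f(182,355,.092))
```

```text
[0.5265 0.3893] [0.5246 0.1113] [0.52555 0.2503 ] pad1 [0.5561 0.2078] cheeks [0.5436 0.3666] [0.5419 0.1285] knob [0.4312 0.1741]
```

>>> play_rows(
  motion=[
    [[0.002,-0.02,0,0,0,-10.6,0],[0.004,-0.04,0.02,0,0,-21.2,0],[0.007,-0.07,0.05,0,0,-31.8,0],[0.007,-0.0935,0.08,0,0,-42.4,0],[0.007,-0.0935,0.11,0,0,-53,0],[0.007,-0.0935,0.14,0,0,-63.6,0],[0.007,-0.0935,0.153,0,0,-74.2,0],[0.007,-0.0935,0.153,0,0,-84.8,0]],
  ],
  force=30,
)

```text
time: 36.75
tcp_pos: [0.4227, 0.1719, 0.1986]
orientation: [-0.122, -3.133, 0.003]
ft_force: [-0.2, -0.9, 0.6]
finger_gap: 0.999
gripper_force: 0.0
```

>>> play_rows(
  motion=[
    [[0,0,0.0,0,0,-4.9,0],[0,0,0.02,0,0,-4.9,0],[0,0,0.04,0,0,-4.9,0],[0,0,0.06,0,0,-4.9,0],[0,0,0.08,0,0,-4.9,0],[0,0,0.08,0,0,-4.9,0],[0,0,0.08,0,0,-4.9,0],[0,0,0.08,0,0,-4.9,0]],
  ],
)

```text
time: 37.75
tcp_pos: [0.4248, 0.1716, 0.1235]
orientation: [-0.0, 3.14, 0.001]
ft_force: [0.5, 0.3, -0.1]
finger_gap: 1.004
gripper_force: 0.0
```

Run:
```python
from h import *
s=manip.observe();print(s["tcp_pos"],rel([.4237,.1722,.0608],90))
```

```text
[0.42478164 0.17162422 0.12351642] (array([ 1.2,  0.5, 62.7]), 'turn z 0.0', 'cur yaw 90.0', array([ 0.31, -0.3 ,  1.77,  0.  ,  1.67, -1.26]))
```

>>> play_rows(
  motion=[
    [[0.001,0.0005,0.03,0,0,0,0],[0.001,0.0005,0.05,0,0,0,0],[0.001,0.0005,0.061,0,0,0,0],[0.001,0.0005,0.061,0,0,0,0],[0.001,0.0005,0.061,0,0,0,255],[0.001,0.0005,0.061,0,0,0,255],[0.001,0.0005,0.061,0,0,0,255],[0.001,0.0005,0.061,0,0,0,255]],
  ],
)

```text
time: 38.75
tcp_pos: [0.4233, 0.172, 0.0616]
orientation: [-0.0, 3.141, 0.0]
ft_force: [-0.2, 0.1, -0.9]
finger_gap: 0.578
gripper_force: 0.0
```

Run:
```python
from h import *
s=manip.observe();print(s["tcp_pos"],s["finger_gap"])
```

```text
[0.42333711 0.17202789 0.06162812] 0.5781464294441079
```

>>> play_rows(
  motion=[
    [[0,0,0,0,0,0,255],[0,0,0,0,0,0,255],[0,0,-0.01,0,0,0,255],[0,0,-0.04,0,0,0,255],[0,0,-0.07,0,0,0,255],[0,0,-0.098,0,0,0,255],[0,0,-0.098,0,0,0,255],[0,0,-0.098,0,0,0,255]],
  ],
)

```text
time: 39.75
tcp_pos: [0.4227, 0.1718, 0.158]
orientation: [0.0, -3.14, 0.001]
ft_force: [0.9, -0.1, -3.6]
finger_gap: 0.353
gripper_force: 30.0
```

Run:
```python
from h import *
s=manip.observe();print(s["tcp_pos"],s["finger_gap"],s["ft_force"],rel([.4736,-.0676,.157],89))
```

```text
[0.42274003 0.17184808 0.15796467] 0.35297291602462055 [ 0.93818324 -0.10005829 -3.59400619] (array([ -50.8, -239.5,    1. ]), 'turn z 1.0', 'cur yaw 90.0', array([ 0.31, -0.3 ,  1.71,  0.  ,  1.73, -1.26]))
```

>>> play_rows(
  motion=[
    [[0,-0.06,0,0,0,0,255],[0,-0.12,0,0,0,0.5,255],[0,-0.175,0,0,0,1,255],[-0.02,-0.22,0,0,0,1,255],[-0.05,-0.2395,0,0,0,1,255],[-0.05,-0.2395,0,0,0,1,255],[-0.05,-0.2395,0,0,0,1,255],[-0.05,-0.2395,0,0,0,1,255]],
  ],
)

```text
time: 40.75
tcp_pos: [0.4726, -0.0667, 0.1589]
orientation: [-0.026, -3.141, -0.0]
ft_force: [-0.3, -0.4, -2.9]
finger_gap: 0.353
gripper_force: 30.0
```

Run:
```python
from h import *
s=manip.observe();print(s["tcp_pos"],s["finger_gap"],s["ft_force"],rel([.4736,-.0676,.089],89))
```

```text
[ 0.47263789 -0.06674586  0.15889656] 0.3525152035294341 [-0.25239806 -0.38954526 -2.90221594] (array([-1. , -0.9, 69.9]), 'turn z 0.1', 'cur yaw 89.1', array([-0.21, -0.24,  1.66,  0.  ,  1.73, -1.77]))
```

>>> play_rows(
  motion=[
    [[-0.0007,-0.0007,0.02,0,0,0,255],[-0.0007,-0.0007,0.04,0,0,0,255],[-0.0007,-0.0007,0.05,0,0,0,255],[-0.0007,-0.0007,0.055,0,0,0,255],[-0.0007,-0.0007,0.06,0,0,0,255],[-0.0007,-0.0007,0.064,0,0,0,255],[-0.0007,-0.0007,0.067,0,0,0,255],[-0.0007,-0.0007,0.067,0,0,0,255]],
  ],
)

```text
time: 41.75
tcp_pos: [0.4739, -0.0682, 0.0922]
orientation: [-0.027, -3.141, -0.0]
ft_force: [-0.5, 0.0, -4.8]
finger_gap: 0.354
gripper_force: 30.0
```

Run:
```python
from h import *
s=manip.observe();print(s["tcp_pos"],s["finger_gap"],s["ft_force"],s["wrist_torque"],rel([.4736,-.0676,.088],89))
```

```text
[ 0.4739122  -0.06822547  0.09223801] 0.35376339688754516 [-0.45325561  0.01455319 -4.79439986] [ 0.00209788  0.01154554 -0.04740624] (array([0.3, 0.6, 4.2]), 'turn z 0.0', 'cur yaw 89.0', array([-0.21, -0.23,  1.76, -0.  ,  1.6 , -1.77]))
```

>>> play_rows(
  motion=[
    [[0,0,0.002,0,0,0,255],[0,0,0.0035,0,0,0,255],[0,0,0.004,0,0,0,255],[0,0,0.004,0,0,0,100],[0,0,0.004,0,0,0,0],[0,0,0.004,0,0,0,0],[0,0,0.004,0,0,0,0],[0,0,-0.01,0,0,0,0]],
  ],
)

```text
time: 42.75
tcp_pos: [0.4732, -0.0681, 0.1017]
orientation: [-0.027, -3.139, -0.001]
ft_force: [-0.2, -0.2, 0.2]
finger_gap: 0.885
gripper_force: 0.0
```

>>> play_rows(
  motion=[
    [[0,0,-0.05,0,0,0,0],[0,0,-0.1,0,0,0,0],[0,0,-0.15,0,0,0,0],[0.01,0,-0.2,0,0,0,0],[0.02,0.002,-0.215,0,0,0,0],[0.025,0.002,-0.22,0,0,0,0],[0.025,0.002,-0.22,0,0,0,0],[0.025,0.002,-0.22,0,0,0,0]],
  ],
)

```text
time: 43.75
tcp_pos: [0.4488, -0.0658, 0.3204]
orientation: [-0.027, -3.138, -0.001]
ft_force: [-0.3, 0.2, 0.6]
finger_gap: 0.999
gripper_force: 0.0
```

Run:
```python
from h import *
s=manip.observe();print(s["tcp_pos"],s["time"],s["ft_force"])
a=cv2.imread("pics/w1.png"); b=viewer.capture("wrist"); t=viewer.capture("top"); t0=cv2.imread("pics/top0.png")
cv2.imwrite("pics/w9.png",b)
# compare with the initial, seated lid: shift of the lid region between pictures
def sh(p,q): return cv2.phaseCorrelate(np.float32(cv2.cvtColor(p,6)),np.float32(cv2.cvtColor(q,6)))
print(s["tcp_pos"], sh(a[150:255,190:370],b[150:255,190:370]), sh(a[230:262,385:560],b[230:262,385:560]))
# cheeks of rail in w1 vs w9 vs lid: knob via template
for nm,(y0,y1,x0,x1) in dict(knob=(190,228,260,300),lidR=(155,250,335,375),lidL=(155,250,190,225),cheekR=(200,275,385,425)).items():
    r=cv2.matchTemplate(b[y0-20:y1+20,x0-20:x1+20],a[y0:y1,x0:x1],cv2.TM_CCOEFF_NORMED); _,m,_,l=cv2.minMaxLoc(r); print(nm,l[0]-20,l[1]-20,round(m,3))
```

```text
[ 0.44877986 -0.06575314  0.32044776] 43.75 [-0.26165396  0.21499006  0.63920323]
[ 0.44877986 -0.06575314  0.32044776] ((0.15135867765623345, 0.4923974457069349), 0.7830113110718904) ((0.4690137552304492, 0.14698035349932326), 0.46684667236275146)
knob 1 2 0.978
lidR 0 1 0.971
lidL 0 2 0.96
cheekR 1 1 0.901
```

Run:
```python
from h import *
im=viewer.capture("top"); hsv=cv2.cvtColor(im,cv2.COLOR_BGR2HSV); m=((hsv[...,0]<8)|(hsv[...,0]>172))&(hsv[...,1]>130)&(hsv[...,2]>60)
n,l,st,ce=cv2.connectedComponentsWithStats(m.astype(np.uint8)); print([ray("top",*c,.084).round(3)[:2] for c,s in zip(ce[1:],st[1:]) if s[4]>4])
d=((im.max(2)<60)).astype(np.uint8); d[:200]=0; d[240:]=0; d[:,:200]=0; d[:,310:]=0
n,l,st,ce=cv2.connectedComponentsWithStats(d); print([(ray("top",*c,.1).round(3)[:2],s[4]) for c,s in zip(ce[1:],st[1:]) if s[4]>20])
print(manip.sign_off())
```

```text
[array([ 0.607, -0.084]), array([0.525, 0.385]), array([0.523, 0.117])]
[(array([0.55 , 0.313]), np.int32(297)), (array([0.549, 0.158]), np.int32(143))]
the job is handed in; nothing more can be done
None
```

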